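# Put the sanding block away and fold the lid stay to shut the chest

## Task

Raise the lid of the plywood chest until its folding stay locks and holds the lid open by itself, then put the cork sanding block from the table into the chest's empty compartment. Then lift the stay's knee, by its red pull, back through its dead centre (which lifts the lid slightly), fold it and bring the lid fully shut under control, without letting it slam; leave the other things on the table where they are.

Things in the scene. Friction and masses are not known exactly. Their poses are not given: they have to be found in the camera images.
- chest: Plywood chest, fixed, 200 mm (its x) x 280 mm (its y) x 90 mm high without the lid, walls 8 mm; origin at the centre of its underside. Its x axis points from the front to the hinged back edge (away from the robot, give or take its yaw), y to the side with the folding stay, z up. The lid, 12 mm thick, is hinged along the back top edge.
- compartment (a point): Floor centre of the chest's empty compartment, 8 mm above the table: free 184 mm along chest x, 160 mm along chest y; walls 82 mm high above this floor, and a 60 mm high divider on the +y side. The other, narrower compartment (+y) is full. The open lid leans over the back of it, so aim about 40 mm nearer the front than this point. 82 mm of height under the shut lid.
- lid_hinge (a point): Middle of the lid's hinge line, 90 mm above the table, at the middle of the chest's back edge; axes as the chest's. The hinge line runs along chest y.
- lid_grip (a point): Centre of the black bar handle on the lid: 16 mm diameter, 100 mm long, along chest y, on two posts; it turns freely on its own axis, so a gripper need not tilt as the lid swings. It moves with the lid: shut, it is 165 mm in front of and 50 mm above lid_hinge, with 30 mm free between bar and lid.
- lid (a joint): Lid angle in rad: 0 shut, grows as the front edge rises. About 0.4 kg; falls shut when let go unless the stay is locked. The stay is at dead centre (straight, lid as high as it goes) at 1.33. Let go at 1.25 or more, the sprung knee snaps through by itself and the lid settles locked at 1.22. Locked, it cannot be pushed down.
- knee (a joint): Fold angle of the stay's knee in rad: 0 folded (lid shut), 2.78 straight (dead centre), 3.43 at the stop beyond it (locked). A light spring turns it towards locked.
- knee_grip (a point): Grip point on the red round pull on the stay's knee: 18 mm diameter, along chest y, turning freely on its own axis. This point is 60 mm outside the chest's and lid's +y side; the pull reaches from 24 to 90 mm outside it. It moves on a circle of 72 mm radius about stay_pivot in the upright plane across chest y; about 5 N move it. While held, it carries the lid.
- stay_pivot (a point): Point on the axis (along chest y) of the stay's fixed lower pivot, 70 mm above the table, drawn out to knee_grip's plane; axes as the chest's. Raised from the front (-x), the direction to knee_grip is 0.18 rad with lid shut, 2.18 at dead centre, 2.45 (leaning to the back) locked: unlock by pulling up and frontward. 2.18, 1.68, 1.17, 0.75, 0.36, 0.18 go with lid 1.33, 1.16, 0.83, 0.50, 0.17, 0.
- block_center (a point): Centre of the sanding block, cork with a grey underside, 75 mm (its x) x 45 mm (its y) x 40 mm high, about 0.1 kg; it lies flat on the table at the chest's -y side, at any yaw.
- glue: White glue bottle with orange cap, 56 mm diameter, 150 mm high, origin at the centre of its foot. Leave alone.
- candlestick: Turned wooden candlestick, 70 mm diameter, 120 mm high, origin at the centre of its foot. Leave alone.
- plaque: Wooden plaque lying on the table, 120 x 160 x 15 mm, origin at the centre of its underside. Leave alone.
Not all that is in view belongs to the job. Of the things like the part that bears block_center, leave any that is pink; of the rest the larger one is meant.

How it is judged (in metres and radians):
On the way, in this order (a step that is already met when the one before it is completed fails the run):
1. the lid is up, let go and held by the locked stay (value of joint knee above 3.2 rad and value of joint lid above 1.1 rad and contact force between the fingers and chest below 0.3 N), for 0.3 s.
2. the block lies released in the empty compartment, the stay still locked (value of joint knee above 3.2 rad and x of block_center in the frame of compartment between -0.092 and 0.092 m and y of block_center in the frame of compartment between -0.081 and 0.081 m and z of block_center in the frame of compartment below 0.045 m and contact force between the fingers and block below 0.3 N), for 0.2 s.
3. the knee has been lifted through its dead centre and has begun to fold, the lid still up (value of joint knee below 2.6 rad and value of joint lid above 0.7 rad), for 0.1 s.
At the end, for the whole second after the job is handed in: The lid is shut (within 0.04 rad) with the stay folded (knee within 0.15 rad), and the block is at rest inside the empty compartment (its centre within the compartment's walls and less than 45 mm above its floor) (value of joint lid below 0.04 rad and value of joint knee below 0.15 rad and x of block_center in the frame of compartment between -0.092 and 0.092 m and y of block_center in the frame of compartment between -0.081 and 0.081 m and z of block_center in the frame of compartment below 0.045 m and linear speed of block below 0.02 m/s); the robot touches nothing.
It fails at once if the lid slams: it moves faster than 3 rad/s in the last 0.3 rad before it is shut (value of joint lid below 0.3 rad and velocity of joint lid below -3 rad/s).
It fails at once if the glue bottle, the candlestick or the plaque is moved by more than 25 mm or tipped (distance of any of glue, candlestick, plaque from where it was at the start of the episode above 0.025 m or angle between any of glue, candlestick's own z axis and vertical above 0.3 rad).
It also fails if it takes over 72 s, if anything falls off the work surface, if the arm or the gripper's body presses on something with over 40 N, if the wrist force passes 120 N, or if a joint passes its speed limit or range.

## Robot

A 6-joint arm with a two-finger parallel gripper is mounted at the origin on the work surface. World frame = base frame: x ahead of the robot, y to its left, z up, the work surface at z = 0. Lengths are in mm, angles in rad, forces in N, time in s.
With the tool pointing down it reaches from about 300 to 950 mm from the base axis. Payload 3.1 kg.
Tool frame: the origin (TCP) lies midway between the tips of the shut fingers; the grasp point (between the pads) lies 19 mm behind it (manip.tcp_to_grasp is the distance from the TCP to the grasp point, in mm); z points along the fingers, y is the line along which they close (so a half turn about z gives the same grasp; the last joint's range is limited). The gripper opens to 85 mm and grips with 20 to 120 N. Pads are 22 mm wide; open, the fingers measure 114 mm over their backs; the gripper's body (76 mm by 85 mm) begins 54 mm behind the grasp point. The pads swing forward as they close: fully open they stand 13 mm farther back than shut.
Start: joints at [-1.335, 0.308, 1.634, -0, 1.2, -0.07], TCP at [188.133, -596.018, 208.972] pointing down, gripper open.
Joint ranges: [-3.06, 3.06], [-0.79, 1.96], [0.05, 2.63], [-1.19, 4.34], [0.05, 2.64], [-2.94, 2.94]. Speed limits (rad/s): [2.79, 2.79, 3.14, 3.14, 3.14, 3.14].

## Interface

Orientations are given as a unit quaternion [x, y, z, w].
In Python, from bench import telemetry, cams, order, manip gives the robot as it stands.
- The arm moves only by the tool drive_tool, never from a script. Its argument "targets" is a list that holds one entry, the list of rows, each a list of 5 numbers: the opening, from 0 (shut) to 1 (fully open), then the shift along the tool's x, y, z in mm, then the turn about the tool's z in degrees. A call has 1 to 8 rows; each row is the pose to reach, as a shift and turn from the pose commanded when the call began, along the tool's axes at that moment; what a row does not reach only later rows make up. A row lasts 1/10 s, in which the tool goes at most 50 mm and 8.59 degrees, less where a joint would pass 70% of its speed; a pose out of reach is approached as far as the arm can. A call with a gripper value outside its range is refused whole. The fingers move at their own pace and stop on an object; "newtons" is the grip in N (left out, the last holds). Time passes only in rows, so rows that repeat a pose let the fingers close. It gives the time, the measured TCP pose, the force, the opening and the grip force at its end, in the units of the state.
- telemetry.sense(): the state, without advancing time (a new reading comes with each control period).
- cams.grab_frame(name): name is "scene" or "side" or "wrist"; returns the picture (384x512x3 uint8, red, green, blue); there is no depth.
- cams.camera_params(name): a dict with "vertical_fov" (degrees; the focal length in pixels is half the picture's height over the tangent of half this angle, whatever the lens; pixels are square), "cx", "cy" (the principal point, pixels), "xyz" and "attitude" of the camera in the world. Camera axes: x right, y up, looking along -z (the intrinsics and any distortion apply to the point x, -y, -z); pixel columns grow to the right and rows downward; lengths in mm; the calibration is good to about 2 mm. A picture is of the moment at which its call begins: read the wrist's pose just before it. camera_params takes no time and is no camera call; for the wrist camera it gives the pose at the moment of the call.
- order.job_done(): hands the job in; it is judged then, once.
The state is a dict: "time_s": time; "joint_pos": joint angles; "joint_velocities": joint speeds; "tau": joint torques, N m; "tool_pos": TCP position; "ee_rot": TCP orientation; "contact_force": force on the tool from outside, world axes, zero at the start; "moment": the same for the moment, N m; "width": finger opening in mm; "grip_force": force on a finger pad.
Only numpy, scipy, OpenCV 4.12 (cv2) and the standard library are available. Lean on these libraries where they do the work, as an engineer would, in place of code of your own. Each camera call takes 0.05 s, during which the arm holds its last target. There are 200 camera calls.

## Working session

There is one attempt and no reset: what is moved stays moved. The work goes in short steps, Python scripts to look and compute and a tool call to move; the robot and the scene stay as the last step left them, time stands still between calls to the robot, and variables do not carry over. Pictures are saved under pics/ and viewed, at most 10 in all, crops included, and the job is handed in when it is done.

Besides the shell and the picture viewer there is one more tool, called after ">>>" as name([rows], argument=value, ...), one row to a line, values as JSON. drive_tool: Moves the arm, as the interface text tells. Its arguments: {"type":"object","properties":{"targets":{"type":"array"},"newtons":{"type":"number"}},"required":["targets"]}

```bash
ls; mkdir -p pics; python3 - <<'E'
from bench import telemetry, cams, manip
import cv2
for n in ("scene","side"):
    cv2.imwrite(f"pics/{n}0.png",cams.grab_frame(n)[:,:,::-1]); print(n,cams.camera_params(n))
print(cams.camera_params("wrist")); print(telemetry.sense(), manip.tcp_to_grasp)
E
```

```text
pics
scene {'vertical_fov': 57.16934995314772, 'cx': 254.32902300051643, 'cy': 193.04701971967404, 'xyz': array([966.52778016, 269.38084084, 859.92119611]), 'attitude': array([0.12996338, 0.27195199, 0.85811957, 0.41567108])}
side {'vertical_fov': 48.78368280450864, 'cx': 257.242058578197, 'cy': 193.09345344750457, 'xyz': array([234.27823646, 555.12422639, 816.58417865]), 'attitude': array([-0.08861014,  0.37034882,  0.90502975, -0.18950237])}
{'vertical_fov': 59.14573523068637, 'cx': 257.98160992194516, 'cy': 193.63249243849813, 'xyz': array([ 266.06124092, -571.30795238,  372.07445434]), 'attitude': array([-0.128381  ,  0.09575482, -0.5839613 ,  0.79582569])}
{'time_s': 0.1, 'joint_pos': array([-1.33465154e+00,  3.08922205e-01,  1.63506243e+00, -4.26078966e-05,
        1.19976049e+00, -6.97188109e-02]), 'joint_velocities': array([ 0.00027429, -0.00239038, -0.00127612,  0.00157937, -0.00111652,
        0.0016098 ]), 'tau': array([-5.12543229e-04, -4.16406691e+01, -2.77645093e+01, -2.00880986e-04,
        4.01746322e-03, -1.84844686e-05]), 'tool_pos': array([ 187.95679765, -595.21386608,  207.85783379]), 'ee_rot': array([ 9.88326954e-01,  1.52343930e-01, -1.09230793e-04, -1.07086285e-03]), 'contact_force': array([-0.63958   ,  0.05677192,  0.01524157]), 'moment': array([ 0.01435197,  0.03408011, -0.06225748]), 'grip_force': 0.0, 'width': 85.37172371815882} 18.700000000000003
```

View pics/scene0.png

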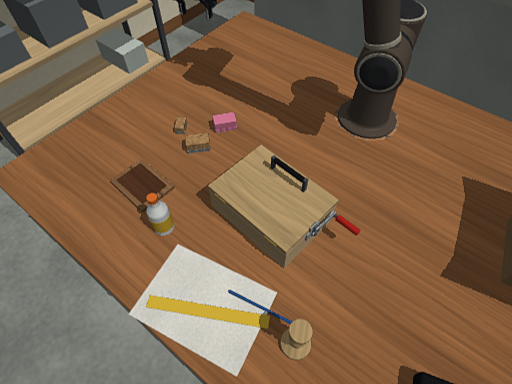

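View pics/side0.png

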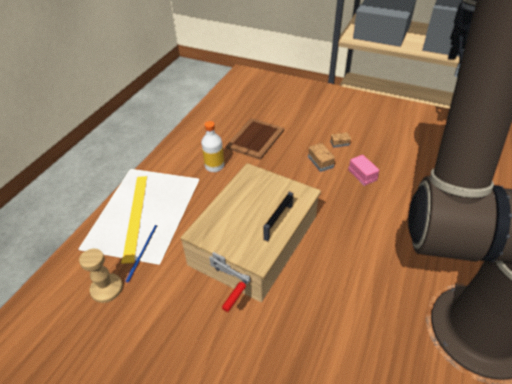

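The scene view shows the chest at (272,205), its black handle at (288,172) and the red pull at (347,224). Three things could be the block: the small cork piece at (180,125), the larger cork one at (197,143) and the pink one at (225,121). I choose the larger cork one at (197,143). In the side view these are at (341,139), (321,157) and (364,169).

```bash
cat > h.py <<'E'
import numpy as np, cv2
from scipy.spatial.transform import Rotation as R
from bench import cams, telemetry
def cam(n):
    p=cams.camera_params(n); f=192/np.tan(np.radians(p["vertical_fov"])/2)
    return p,f,R.from_quat(p["attitude"])
def ray(n,uv,c=None):
    p,f,r=c or cam(n); d=r.apply([(uv[0]-p["cx"])/f,-(uv[1]-p["cy"])/f,-1]); return np.array(p["xyz"]),d
def onz(n,uv,z,c=None):
    o,d=ray(n,uv,c); return o+d*(z-o[2])/d[2]
def tri(a,b):
    (o,d),(q,e)=ray("scene",a),ray("side",b)
    s=np.linalg.lstsq(np.c_[d,-e],q-o,rcond=None)[0]; x,y=o+s[0]*d,q+s[1]*e
    return (x+y)/2,np.linalg.norm(x-y)
def proj(n,P,c=None):
    p,f,r=c or cam(n); v=r.inv().apply(np.array(P)-p["xyz"]); return [p["cx"]-f*v[0]/v[2],p["cy"]+f*v[1]/v[2]]
def blobs(m,amin=15):
    n,l,s,c=cv2.connectedComponentsWithStats(m.astype(np.uint8)); return [(l==i,s[i],c[i]) for i in range(1,n) if s[i][4]>=amin]
E
python3 - <<'E'
from h import *
I={n:cv2.imread(f"pics/{n}0.png") for n in("scene","side")}
roi={"scene":(255,150,320,195),"side":(255,185,300,245)}
bar={};red={}
for n,im in I.items():
    h=cv2.cvtColor(im,cv2.COLOR_BGR2HSV); H,S,V=cv2.split(h)
    x0,y0,x1,y1=roi[n]; m=np.zeros(V.shape,bool); m[y0:y1,x0:x1]=(V<60)[y0:y1,x0:x1]
    b=max(blobs(m),key=lambda b:b[1][4]); pts=np.argwhere(b[0])[:,::-1]
    print(n,"bar",b[1],cv2.minAreaRect(pts.astype(np.float32)), cv2.convexHull(cv2.approxPolyDP(cv2.convexHull(pts.astype(np.int32)),2,True))[:,0].tolist())
    m=((H<5)|(H>175))&(S>180)&(V>90)
    for b in blobs(m,30):
        pts=np.argwhere(b[0])[:,::-1].astype(np.float32); print(n,"red",b[1],cv2.boxPoints(cv2.minAreaRect(pts)).round(1).tolist())
h=cv2.cvtColor(I["scene"],cv2.COLOR_BGR2HSV); print("hsv lid",h[205,265],"table",h[150,240],h[260,330],"cork",h[140,197],h[148,200],"side lid",cv2.cvtColor(I["side"],cv2.COLOR_BGR2HSV)[215,245])
c=I["scene"][95:285,165:370]; s=I["side"][125:320,180:390]
c=cv2.resize(c,(400,371),interpolation=2); s=cv2.resize(s,(400,371),interpolation=2); cv2.imwrite("pics/crop.png",np.hstack([c,s]))
E
```

```text
scene bar [271 157  37  35 273] ((288.1929626464844, 173.23992919921875), (45.776588439941406, 12.072375297546387), 36.573028564453125) [[305, 189], [302, 191], [271, 168], [271, 158], [277, 158], [307, 180]]
scene red [337 215  23  20 147] [[335.29998779296875, 218.1999969482422], [338.79998779296875, 213.60000610351562], [360.0, 229.6999969482422], [356.3999938964844, 234.3000030517578]]
side bar [267 195  26  45 266] ((277.46014404296875, 215.9267578125), (9.720475196838379, 49.82054138183594), 34.875328063964844) [[291, 195], [291, 205], [267, 239], [268, 221], [284, 199]]
side red [222 282  24  29 252] [[220.89999389648438, 307.1000061035156], [239.8000030517578, 280.70001220703125], [246.10000610351562, 285.20001220703125], [227.3000030517578, 311.6000061035156]]
hsv lid [ 19 104 160] table [ 13 147 142] [ 13 146 140] cork [ 16 123 157] [ 16  84 100] side lid [ 18 107 214]
```

View pics/crop.png

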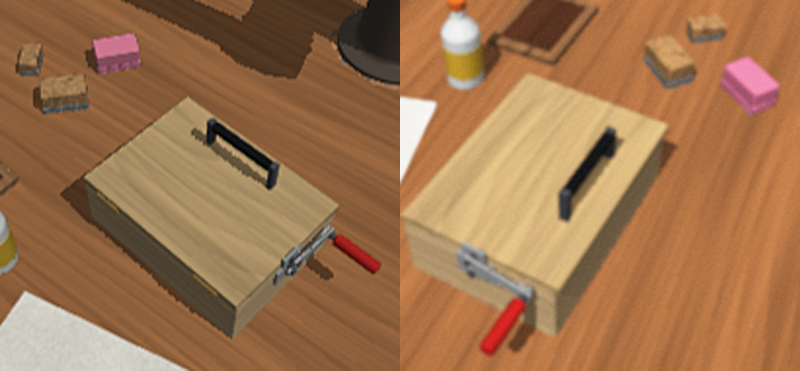

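The crop confirms the larger cork block with a grey underside, at scene (197,143) and side (321,157); the small cork piece and the pink one are separate. The lid corners and the stay on the +y side are clear.

```bash
python3 - <<'E'
from h import *
C={"F-":((261.4,144.7),(320.2,190.1)),"F+":((338.8,201.1),(262.4,272)),"B-":((208.6,185.7),(247.2,163.8)),"B+":((286,251.8),(182.6,237.9))}
P={}
for k,(a,b) in C.items():
    p,e=tri(a,b); P[k]=onz("scene",a,102); print(k,p.round(1),round(e,1),P[k].round(1),onz("side",b,102).round(1))
# bar axis midpoints of ends
print("bar mid",[x if np.isscalar(x) else x.round(1) for x in tri((289.5,172),(279.5,210))])
print("red ends",tri((337,216),(243,283)),tri((358.2,232),(224.1,309.3)))
I={n:cv2.imread(f"pics/{n}0.png") for n in("scene","side")}
for n,roi in (("scene",(180,128,215,158)),("side",(304,140,340,176))):
    im=I[n]; x0,y0,x1,y1=roi; sub=im[y0:y1,x0:x1]
    lab=cv2.cvtColor(im,cv2.COLOR_BGR2HSV)[y0:y1,x0:x1]
    m=np.full(im.shape[:2],2,np.uint8); m[y0:y1,x0:x1]=3
    cv2.grabCut(im,m2:=np.where(m==3,3,0).astype(np.uint8),None,np.zeros((1,65)),np.zeros((1,65)),6,cv2.GC_INIT_WITH_MASK)
    b=max(blobs((m2==3)|(m2==1)),key=lambda b:b[1][4]); pts=np.argwhere(b[0])[:,::-1].astype(np.int32)
    print(n,b[1],b[2].round(1),onz(n,b[2],20).round(1),cv2.approxPolyDP(cv2.convexHull(pts),1.5,True)[:,0].tolist())
E
```

```text
F- [ 402.9 -153.5  101.9] 0.2 [ 403.1 -153.3  102. ] [ 402.9 -153.6  102. ]
F+ [436.  121.4 107. ] 8.7 [435.3 124.4 102. ] [436.4 113.6 102. ]
B- [ 605.6 -175.7   98.3] 0.1 [ 607.3 -173.6  102. ] [ 603.7 -171.9  102. ]
B+ [633.6  98.3  95.4] 1.5 [636.8 100.5 102. ] [629.8 101.7 102. ]
bar mid [array([457.2, -21. , 137.1]), np.float64(8.171590792197334)]
red ends (array([466.42661364, 141.69119391,  84.59604519]), np.float64(1.3662706578762336)) (array([474.35908468, 207.94471669,  84.15247044]), np.float64(3.223734711227523))
scene [182 133  29  20 460] [196.2 143.1] [ 467.1 -369.3   20. ] [[210, 149], [187, 152], [182, 148], [182, 141], [188, 135], [207, 134]]
side [308 144  27  27 514] [321.1 157.2] [ 461.9 -363.8   20. ] [[334, 166], [326, 170], [319, 170], [308, 157], [310, 147], [322, 144], [333, 156]]
```

>>> drive_tool([
  [[0.7, 428, -469, -12, -66.2], [0.7, 428, -469, -12, -66.2], [0.7, 428, -469, -12, -66.2], [0.7, 428, -469, -12, -66.2], [0.7, 428, -469, -12, -66.2], [0.7, 428, -469, -12, -66.2], [0.7, 428, -469, -12, -66.2], [0.7, 428, -469, -12, -66.2]],
])

```text
time_s: 0.9
tool_pos: [356.4, -231.1, 216.4]
ee_rot: [0.743, 0.669, 0.0, 0.0]
contact_force: [0.1, 0.0, 0.4]
width: 59.7
grip_force: 0.0
```

```bash
cat >> h.py <<'E'
YAW=-0.11; CEN=np.array([519.5,-26.5,0])
def chest(p): return R.from_euler("z",YAW).inv().apply(np.array(p)-CEN)   # world -> chest
def world(p): return R.from_euler("z",YAW).apply(p)+CEN
def shift(P,yaw=None):
    "tool-frame shift TCP -> P, turn (deg) that brings tool y to world angle yaw (mod pi)"
    s=telemetry.sense(); r=R.from_quat(s["ee_rot"]); d=r.inv().apply(np.array(P)-s["tool_pos"]); y=r.apply([0,1,0])
    a=np.arctan2(y[1],y[0]); t=None
    if yaw is not None: t=-np.degrees((yaw-a+np.pi/2)%np.pi-np.pi/2)
    print("t",s["time_s"],"tcp",s["tool_pos"].round(1),"ychest",round(a-YAW,3),"shift",d.round(1),"turn",t,"F",s["contact_force"].round(1),"w",round(s["width"],1),s["grip_force"],"q6",s["joint_pos"].round(2)[-1]); return d,t
E
python3 -c "
from h import *
P=world([-65,0,220]);print(P);shift(P,YAW)"
```

```text
[454.89285363 -19.36441045 220.        ]
t 0.9 tcp [ 356.4 -231.1  216.4] ychest 0.005 shift [220.9  75.7  -3.6] turn 0.2741252476662653 F [0.1 0.  0.4] w 59.7 0.0 q6 -0.57
```

>>> drive_tool([
  [[0.7, 221, 76, -4, 0.3], [0.7, 221, 76, -4, 0.3], [0.7, 221, 76, -4, 0.3], [0.7, 221, 76, -4, 0.3], [0.7, 221, 76, -4, 0.3], [0.7, 221, 76, -4, 0.3], [0.7, 221, 76, -4, 0.3]],
])

```text
time_s: 1.6
tool_pos: [455.5, -21.3, 220.1]
ee_rot: [0.746, 0.666, -0.001, -0.0]
contact_force: [-0.3, -0.4, -0.3]
width: 59.9
grip_force: 0.0
```

```bash
python3 - <<'E'
from h import *
shift(world([-65,0,220]),YAW)
c=cam("wrist"); im=cams.grab_frame("wrist")[:,:,::-1]
c0=proj("wrist",world([-65,0,140]),c); print("expect bar",c0,[proj("wrist",world([-65,y,140]),c) for y in(-50,50)])
m=(im.max(2)<60); 
for b in blobs(m,200):
    r=cv2.minAreaRect(np.argwhere(b[0])[:,::-1].astype(np.float32)); print(b[1],r, chest(onz("wrist",r[0],140,c)).round(1))
cv2.imwrite("pics/w1.png",im)
E
```

```text
t 1.6 tcp [455.5 -21.3 220.1] ychest -0.002 shift [ 1.9 -0.9  0.1] turn -0.13633189331895848 F [-0.3 -0.4 -0.3] w 59.9 0.0 q6 -0.03
expect bar [np.float64(256.5597519858384), np.float64(191.0124470937744)] [[np.float64(256.8825728972269), np.float64(250.0068454350177)], [np.float64(256.19445740915944), np.float64(124.25613420254153)]]
[ 250  111   22  156 3024] ((260.5, 188.5), (155.0, 21.0), 90.0) [-62.   2. 140.]
[    0   250   512   134 28161] ((255.5, 316.5), (133.0, 511.0), 90.0) [ -66.5 -114.3  140. ]
```

View pics/w1.png

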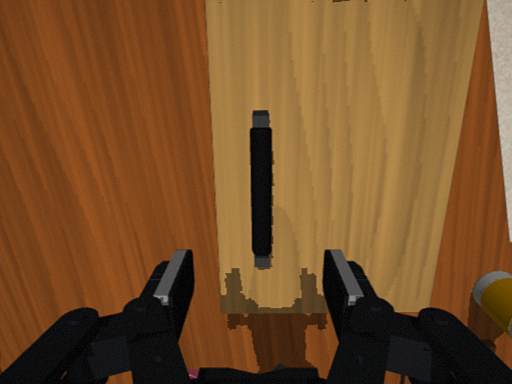

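The wrist view shows the bar at pixel (261,189), aligned with the fingers and the lid edges. It is about 3 mm further along chest x than I had assumed, so I correct for that and go down.

>>> drive_tool([
  [[0.7, 0, 3, 50, 0], [0.7, 0, 3, 80, 0], [0.7, 0, 3, 99, 0], [0.7, 0, 3, 99, 0], [0.15, 0, 3, 99, 0], [0.1, 0, 3, 99, 0], [0.05, 0, 3, 99, 0], [0.0, 0, 3, 99, 0]],
], newtons=40)

```text
time_s: 2.45
tool_pos: [457.9, -22.4, 123.8]
ee_rot: [0.746, 0.665, -0.001, -0.001]
contact_force: [-12.8, 1.1, 41.3]
width: 4.3
grip_force: 34.4
```

```bash
sed -i 's/519.5,-26.5/522,-26.8/' h.py; python3 - <<'E'
from h import *
shift(world([-65,0,121]),YAW)
ph0=np.arctan2(50,165)
for th in np.r_[0:1.3:0.08,1.3]:
    print(round(th,2),(165-172.4*np.cos(th+ph0)).round(1),(50-172.4*np.sin(th+ph0)).round(1))
E
```

```text
t 2.45 tcp [457.9 -22.4 123.8] ychest -0.005 shift [ 2.6 -0.8  2.8] turn -0.2627938945537614 F [-12.8   1.1  41.3] w 4.3 34.42165732383728 q6 -0.03
0.0 0.0 0.0
0.08 4.5 -13.0
0.16 10.1 -25.6
0.24 16.6 -37.8
0.32 24.1 -49.4
0.4 32.5 -60.3
0.48 41.7 -70.5
0.56 51.8 -80.0
0.64 62.5 -88.6
0.72 73.9 -96.4
0.8 85.9 -103.2
0.88 98.4 -109.0
0.96 111.3 -113.8
1.04 124.6 -117.6
1.12 138.1 -120.3
1.2 151.8 -121.9
1.28 165.6 -122.4
1.3 169.0 -122.4
```

```bash
python3 - <<'E'
from h import *
a=cams.grab_frame("side")[150:290,170:350,::-1]; b=cams.grab_frame("wrist")[:,:,::-1]
cv2.imwrite("pics/g1.png",np.hstack([cv2.resize(a,(400,311),interpolation=2),cv2.resize(b,(400,311))]))
E
```

```text
(no output)
```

View pics/g1.png

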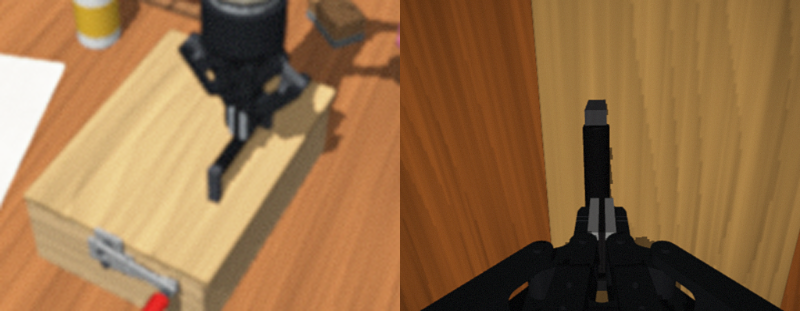

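The fingers seem to have shut on top of the bar (side view, near (277,211)) instead of around it. I open them again and look.

>>> drive_tool([
  [[0.5, 0, 0, 0, 0], [0.5, 0, 0, 0, 0], [0.5, 0, 0, 0, 0], [0.5, 0, 0, 0, 0]],
])

```text
time_s: 2.95
tool_pos: [458.7, -22.0, 121.5]
ee_rot: [0.746, 0.665, -0.0, -0.0]
contact_force: [-0.0, 0.1, 0.1]
width: 42.7
grip_force: 0.0
```

```bash
python3 - <<'E'
from h import *
shift(world([-65,0,121]),YAW)
c=cam("wrist"); im=cams.grab_frame("wrist")[:,:,::-1]
print([np.round(proj("wrist",world([-65,y,140]),c)) for y in(-30,0,50)], np.round(proj("wrist",telemetry.sense()["tool_pos"],c)))
a=cams.grab_frame("side")[150:290,170:350,::-1]
cv2.imwrite("pics/g2.png",np.hstack([cv2.resize(a,(400,311),interpolation=2),cv2.resize(im,(400,311))]))
E
```

```text
t 2.95 tcp [458.7 -22.  121.5] ychest -0.005 shift [ 2.2 -1.5  0.5] turn -0.27262248776147674 F [-0.   0.1  0.1] w 42.7 0.0 q6 -0.03
[array([255., 306.]), array([254., 254.]), array([253., 151.])] [257. 240.]
```

View pics/g2.png

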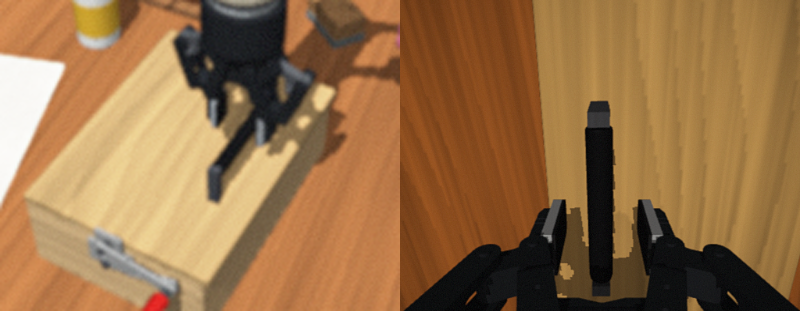

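>>> drive_tool([
  [[0.5, 2, 0, 9, 0], [0.5, 2, 0, 9, 0], [0.25, 2, 0, 9, 0], [0.15, 2, 0, 9, 0], [0.15, 2, 0, 9, 0], [0.15, 2, 0, 9, 0]],
], newtons=25)

```text
time_s: 3.65
tool_pos: [457.7, -19.9, 111.9]
ee_rot: [0.746, 0.665, -0.001, -0.001]
contact_force: [-2.5, 0.7, -0.2]
width: 14.9
grip_force: 26.6
```

```bash
python3 - <<'E'
from h import *
shift(world([-65,0,112]),YAW); print(telemetry.sense()["moment"])
im=cams.grab_frame("wrist")[150:384,120:400,::-1]
cv2.imwrite("pics/g3.png",cv2.resize(im,None,fx=2,fy=2,interpolation=2))
E
```

```text
t 3.65 tcp [457.7 -19.9 111.9] ychest -0.005 shift [ 0.2 -0.4 -0.1] turn -0.26281144660398964 F [-2.5  0.7 -0.2] w 14.9 26.626239717006683 q6 -0.02
[0.11347091 0.50829171 0.05831095]
```

View pics/g3.png

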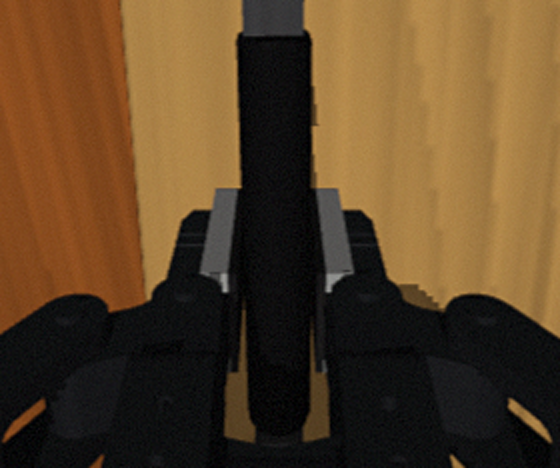

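The bar now sits between the pads at (275,240) in the crop, 15 mm wide with balanced force. I lift it along the arc.

>>> drive_tool([
  [[0.15, 0, 4.5, -13, 0], [0.15, 0, 10.1, -25.6, 0], [0.15, 0, 16.6, -37.8, 0], [0.15, 0, 24.1, -49.4, 0], [0.15, 0, 32.5, -60.3, 0], [0.15, 0, 41.7, -70.5, 0], [0.15, 0, 51.8, -80, 0], [0.15, 0, 62.5, -88.6, 0]],
], newtons=45)

```text
time_s: 4.5
tool_pos: [523.3, -26.7, 203.0]
ee_rot: [0.747, 0.665, 0.002, 0.001]
contact_force: [-0.2, 2.8, -1.7]
width: 14.4
grip_force: 44.3
```

>>> drive_tool([
  [[0.15, 0, 11.4, -7.8, 0], [0.15, 0, 23.4, -14.6, 0], [0.15, 0, 35.9, -20.4, 0], [0.15, 0, 48.8, -25.2, 0], [0.15, 0, 62.1, -29, 0], [0.15, 0, 75.6, -31.7, 0], [0.15, 0, 89.3, -33.3, 0], [0.15, 0, 103.1, -33.8, 0]],
])

```text
time_s: 5.3
tool_pos: [625.8, -37.2, 234.5]
ee_rot: [0.747, 0.665, 0.002, -0.0]
contact_force: [0.4, 6.0, -6.9]
width: 14.1
grip_force: 43.9
```

```bash
python3 -c "
from h import *
shift(world([100,0,245]),YAW)"
```

```text
t 5.3 tcp [625.8 -37.2 234.5] ychest -0.005 shift [ -1.   -4.3 -10.5] turn -0.2761309755585462 F [ 0.4  6.  -6.9] w 14.1 43.90466272830963 q6 -0.02
```

>>> drive_tool([
  [[0.36, 0, 0, 0, 0], [0.36, 0, 0, 0, 0], [0.36, 0, -4, 0, 0], [0.36, 0, -8, 0, 0], [0.36, 0, -10, 0, 0], [0.36, 0, -10, 0, 0]],
])

```text
time_s: 5.9
tool_pos: [613.7, -38.2, 235.6]
ee_rot: [0.747, 0.665, 0.0, 0.001]
contact_force: [0.3, 0.4, -0.4]
width: 30.5
grip_force: 0.0
```

```bash
python3 - <<'E'
from h import *
shift(world([100,0,245]),YAW)
a=cams.grab_frame("side")[100:320,150:390,::-1]; b=cams.grab_frame("wrist")[:,:,::-1]
cv2.imwrite("pics/g4.png",np.hstack([cv2.resize(a,(400,367),interpolation=2),cv2.resize(b,(400,367))]))
E
```

```text
t 5.9 tcp [613.7 -38.2 235.6] ychest -0.005 shift [ 1.3  7.6 -9.4] turn -0.28571245220674685 F [ 0.3  0.4 -0.4] w 30.5 0.0 q6 -0.02
```

View pics/g4.png

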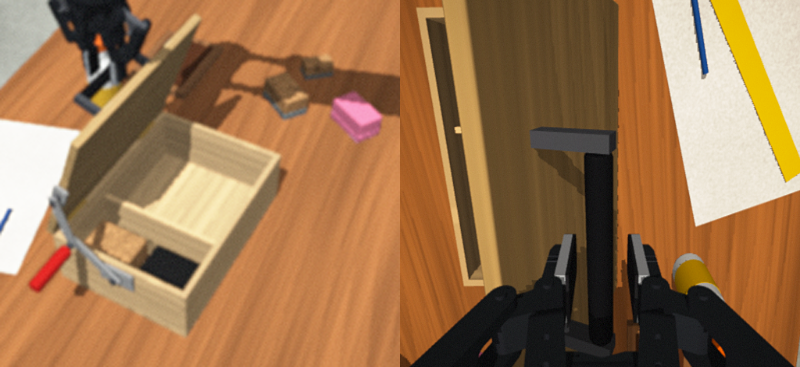

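The lid is up with the knee past centre (red pull at (50,268) in the crop). The bar lies free between the open fingers. I retract upward and go to the block.

>>> drive_tool([
  [[0.36, 0, 0, -50, 0], [0.36, 0, 0, -100, 0], [0.36, -20, -20, -110, 0], [0.8, -69, -40, -110, 0], [0.8, -117, -55, -110, 0], [0.8, -165, -65, -110, 0], [0.8, -213, -75, -100, 0], [0.8, -255, -90, -80, 0]],
])

```text
time_s: 6.8
tool_pos: [496.3, -283.2, 317.6]
ee_rot: [0.747, 0.665, 0.001, 0.003]
contact_force: [0.7, -0.7, -0.0]
width: 68.3
grip_force: 0.0
```

>>> drive_tool([
  [[0.8, -45, -15, 40, 0], [0.8, -88, -22, 80, 0], [0.8, -88, -22, 116, 0], [0.8, -88, -22, 116, 0], [0.8, -88, -22, 116, 0]],
])

```text
time_s: 7.3
tool_pos: [462.8, -364.5, 198.1]
ee_rot: [0.747, 0.665, 0.0, -0.002]
contact_force: [-0.1, -1.0, 0.3]
width: 68.6
grip_force: 0.0
```

```bash
python3 - <<'E'
from h import *
shift([465,-367,200])
c=cam("wrist"); im=cams.grab_frame("wrist")[:,:,::-1]; cv2.imwrite("pics/w2.png",im)
print(np.round(proj("wrist",[465,-367,40],c)))
H,S,V=cv2.split(cv2.cvtColor(np.ascontiguousarray(im),cv2.COLOR_BGR2HSV))
for n,p in(("table",(60,60)),):print(n,H[p],S[p],V[p])
u,v=map(int,proj("wrist",[465,-367,40],c)); print("cork",H[v-12:v+13:6,u-12:u+13:6].tolist(),S[v-12:v+13:6,u-12:u+13:6].tolist(),V[v-12:v+13:6,u-12:u+13:6].tolist())
E
```

```text
t 7.3 tcp [ 462.8 -364.5  198.1] ychest -0.006 shift [-2.2  2.4 -1.9] turn None F [-0.1 -1.   0.3] w 68.6 0.0 q6 -0.63
[260. 171.]
table 13 198 170
cork [[15, 14, 16, 15, 15], [15, 16, 16, 15, 16], [15, 15, 16, 14, 15], [16, 15, 15, 15, 16], [15, 15, 16, 15, 14]] [[169, 170, 165, 171, 168], [168, 174, 169, 168, 163], [169, 168, 164, 164, 162], [171, 177, 167, 168, 168], [167, 169, 169, 171, 163]] [[169, 174, 199, 171, 191], [191, 166, 178, 164, 217], [178, 158, 214, 180, 195], [188, 156, 188, 182, 194], [208, 181, 193, 194, 155]]
```

View pics/w2.png

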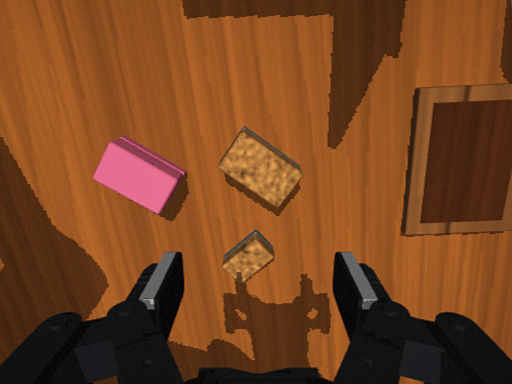

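The block's top face has its corners at about (243,134), (301,176), (280,207) and (221,166). The small cork piece at (248,257) is clear of the planned fingers, which close across the short side.

```bash
python3 - <<'E'
from h import *
c=cam("wrist")
q=[onz("wrist",p,40,c) for p in ((243,134),(301,176),(280,207),(221,166))]
for i in range(4): print(np.linalg.norm(q[i]-q[(i+1)%4]).round(1))
C=np.mean(q,0); d=(q[1]-q[2])+(q[0]-q[3]); yaw=np.arctan2(d[1],d[0]); print(C,yaw)
shift([C[0],C[1],70],yaw)
shift(world([-40,-24,160]),YAW)
E
```

```text
70.6
38.6
73.1
38.4
[ 468.17631431 -369.40543545   40.        ] 0.8724486846189247
t 7.35 tcp [ 464.4 -365.1  200.4] ychest -0.005 shift [ -3.8   4.1 130.4] turn -56.568376150818935 F [-0.4  0.3  0.1] w 68.3 0.0 q6 -0.63
t 7.35 tcp [ 464.4 -365.1  200.4] ychest -0.005 shift [318.5 -21.5  40.3] turn -0.27821293397528823 F [-0.4  0.3  0.1] w 68.3 0.0 q6 -0.63
```

>>> drive_tool([
  [[0.68, -3.5, 4, 40, -8.5], [0.68, -3.5, 4, 60, -17], [0.68, -3.5, 4, 80, -25.5], [0.68, -3.5, 4, 90, -34], [0.68, -3.5, 4, 100, -42.5], [0.68, -3.5, 4, 110, -51], [0.68, -3.5, 4, 115, -56.6], [0.68, -3.5, 4, 115, -56.6]],
])

```text
time_s: 8.15
tool_pos: [469.6, -369.2, 86.9]
ee_rot: [0.341, 0.94, -0.001, 0.002]
contact_force: [0.5, 0.3, 1.4]
width: 58.0
grip_force: 0.0
```

```bash
python3 -c "
from h import *
shift([468,-369,4],.872)"
```

```text
t 8.15 tcp [ 469.6 -369.2   86.9] ychest 0.985 shift [ 1.7 -0.9 82.9] turn 0.15740003312663664 F [0.5 0.3 1.4] w 58.0 0.0 q6 -1.61
```

>>> drive_tool([
  [[0.68, 1, -1, 40, 0], [0.68, 1, -1, 70, 0], [0.68, 1, -1, 82, 0], [0.68, 1, -1, 82, 0], [0.4, 1, -1, 82, 0], [0.4, 1, -1, 82, 0], [0.4, 1, -1, 82, 0], [0.4, 1, -1, 82, 0]],
], newtons=40)

```text
time_s: 8.95
tool_pos: [467.5, -370.5, 4.5]
ee_rot: [0.342, 0.94, -0.001, 0.002]
contact_force: [0.7, 0.6, 5.5]
width: 43.4
grip_force: 41.4
```

>>> drive_tool([
  [[0.4, 0, 0, -40, 0], [0.4, 0, 0, -90, 0], [0.4, 0, 0, -140, 0], [0.4, 0, 0, -175, 8.5], [0.4, 0, 0, -175, 17], [0.4, 0, 0, -175, 25.5], [0.4, 0, 0, -175, 34], [0.4, 0, 0, -175, 42.5]],
])

```text
time_s: 9.75
tool_pos: [465.2, -368.8, 177.2]
ee_rot: [0.662, 0.75, -0.0, -0.0]
contact_force: [0.5, -0.0, -1.3]
width: 44.4
grip_force: 41.4
```

```bash
python3 -c "
from h import *
shift(world([-40,-52,180]),YAW)"
```

```text
t 9.75 tcp [ 465.2 -368.8  177.2] ychest 0.235 shift [291.   47.9  -2.7] turn 13.456581281587185 F [ 0.5 -0.  -1.3] w 44.4 41.44408822059631 q6 -0.87
```

>>> drive_tool([
  [[0.4, 48, 8, -3, 7], [0.4, 97, 16, -3, 13.5], [0.4, 145, 24, -3, 13.5], [0.4, 194, 32, -3, 13.5], [0.4, 242, 40, -3, 13.5], [0.4, 291, 48, -3, 13.5], [0.4, 291, 48, -3, 13.5], [0.4, 291, 48, -3, 13.5]],
])

```text
time_s: 10.55
tool_pos: [474.9, -73.3, 180.3]
ee_rot: [0.742, 0.67, -0.0, 0.0]
contact_force: [0.2, -1.2, -0.4]
width: 43.8
grip_force: 41.5
```

```bash
python3 - <<'E'
from h import *
shift(world([-40,-52,14]),YAW)
a=cams.grab_frame("side")[80:320,130:390,::-1]; b=cams.grab_frame("scene")[90:330,170:430,::-1]
cv2.imwrite("pics/g5.png",np.hstack([cv2.resize(a,(400,369),interpolation=2),cv2.resize(b,(400,369))]))
E
```

```text
t 10.55 tcp [474.9 -73.3 180.3] ychest 0.009 shift [ -0.5   1.7 166.3] turn 0.5128353887702876 F [ 0.2 -1.2 -0.4] w 43.8 41.50463283061981 q6 -0.14
```

View pics/g5.png

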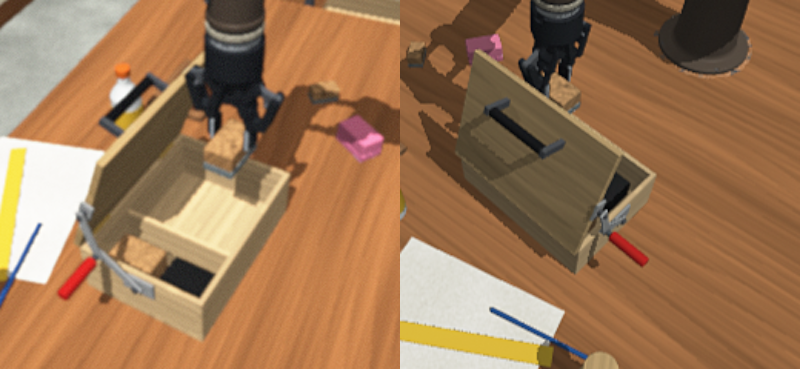

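The block hangs above the empty compartment ahead of the open lid, and the stay is locked with the red pull leaning back. I lower it.

>>> drive_tool([
  [[0.4, 0, 6, 40, 0], [0.4, 0, 6, 80, 0], [0.4, 0, 6, 115, 0], [0.4, 0, 6, 145, 0], [0.4, 0, 6, 160, 0], [0.4, 0, 6, 166, 0], [0.4, 0, 6, 166, 0]],
])

```text
time_s: 11.35
tool_pos: [481.2, -76.4, 14.0]
ee_rot: [0.744, 0.668, -0.0, -0.0]
contact_force: [-0.2, -0.3, -2.0]
width: 43.9
grip_force: 43.8
```

>>> drive_tool([
  [[0.62, 0, 0, 0, 0], [0.62, 0, 0, 0, 0], [0.62, 0, 0, -30, 0], [0.62, 0, 0, -70, 0], [0.62, 0, 0, -120, 0], [0.62, 0, 0, -170, 0], [0.62, 0, 0, -220, 0], [0.62, 0, 0, -236, 0]],
])

```text
time_s: 12.15
tool_pos: [484.6, -75.8, 257.9]
ee_rot: [0.743, 0.669, 0.003, 0.005]
contact_force: [-0.6, 0.2, 0.8]
width: 52.8
grip_force: 0.0
```

```bash
python3 - <<'E'
from h import *
shift(world([0,200,250]))
C=[]
for n in("scene","side"):
    im=cams.grab_frame(n)[:,:,::-1]; H,S,V=cv2.split(cv2.cvtColor(np.ascontiguousarray(im),cv2.COLOR_BGR2HSV))
    bs=blobs((((H<5)|(H>175))&(S>170)&(V>80)),30); b=max(bs,key=lambda b:b[1][4])
    x=cv2.boxPoints(cv2.minAreaRect(np.argwhere(b[0])[:,::-1].astype(np.float32))); s=x[x[:,0].argsort()]
    C.append((s[:2].mean(0),s[2:].mean(0),b[1])); print(n,C[-1],len(bs))
    if n=="scene": cv2.imwrite("pics/s3.png",im)
# scene: left end=near chest ; side: right end = near chest
for i,j in((0,1),(1,0)):
    p,e=tri(C[0][i],C[1][j]); print(p.round(1),"chest",chest(p).round(1),e.round(1))
th=2.45; print("locked knee",[-72*np.cos(th),200,70+72*np.sin(th)])
# block check from wrist
c=cam("wrist"); im=np.ascontiguousarray(cams.grab_frame("wrist")[:,:,::-1]); H,S,V=cv2.split(cv2.cvtColor(im,cv2.COLOR_BGR2HSV))
bx,by=map(int,proj("wrist",world([-34,-52,48]),c)); fl=[tuple(map(int,proj("wrist",world([-34+a,-52+b,8]),c))) for a,b in((0,55),(45,0),(-45,0))]
for u,v in [(bx,by)]+fl:
    if 4<=v<380 and 4<=u<508: print((u,v),[int(np.median(k[v-4:v+5,u-4:u+5])) for k in (H,S,V)],int(V[v-4:v+5,u-4:u+5].std()))
E
```

```text
t 12.15 tcp [484.6 -75.8 257.9] ychest 0.006 shift [252.6  33.2   7.9] turn None F [-0.6  0.2  0.8] w 52.8 0.0 q6 -0.14
scene (array([306.69058, 242.15598], dtype=float32), array([329.39853, 260.73517], dtype=float32), array([306, 241,  26,  22, 201], dtype=int32)) 1
side (array([169.43033, 272.52026], dtype=float32), array([190.0462 , 248.03888], dtype=float32), array([168, 248,  24,  27, 239], dtype=int32)) 1
[593.2 127.8 116.9] chest [ 53.8 161.5 116.9] 0.6
[600.4 194.8 115.7] chest [ 53.6 228.9 115.7] 2.2
locked knee [np.float64(55.456650291406135), 200, np.float64(115.91905855368427)]
(254, 156) [15, 168, 192] 14
(254, 103) [17, 135, 126] 7
(291, 149) [18, 128, 213] 2
(218, 149) [18, 127, 219] 3
```

>>> drive_tool([
  [[0.5, 50, 0, 0, 0], [0.5, 100, 0, 0, 0], [0.5, 150, 0, 0, 0], [0.5, 200, 0, 0, 0], [0.5, 250, 5, 0, 0], [0.5, 255, 50, 0, 0], [0.5, 255, 87, 0, 0], [0.5, 255, 87, 0, 0]],
])

```text
time_s: 13.1
tool_pos: [596.0, 169.4, 246.3]
ee_rot: [0.743, 0.669, -0.002, -0.0]
contact_force: [-0.2, -0.1, 0.8]
width: 42.7
grip_force: 0.0
```

```bash
python3 - <<'E'
from h import *
print("candle",chest(onz("scene",(296,345),10)).round(0))
shift(world([53.5,203,89]),YAW)
c=cam("wrist"); im=np.ascontiguousarray(cams.grab_frame("wrist")[:,:,::-1]); H,S,V=cv2.split(cv2.cvtColor(im,cv2.COLOR_BGR2HSV))
for b in blobs((((H<5)|(H>175))&(S>150)&(V>70)),60):
    r=cv2.minAreaRect(np.argwhere(b[0])[:,::-1].astype(np.float32)); print(b[1],r,chest(onz("wrist",r[0],116,c)).round(1))
f=2.45; k=lambda f:np.array([-72*np.cos(f),-72*np.sin(f)])
for f in np.r_[2.45:0.18:-0.09,0.18]: print(round(f,2),(k(f)-k(2.45)).round(1))
E
```

```text
candle [219. 284.  10.]
t 13.1 tcp [596.  169.4 246.3] ychest 0.006 shift [1.000e-01 2.000e+00 1.573e+02] turn 0.3416784533479039 F [-0.2 -0.1  0.8] w 42.7 0.0 q6 0.31
[ 252  147   19   73 1338] ((261.0, 183.0), (72.0, 18.0), 90.0) [ 54.7 196.1 116. ]
2.45 [0. 0.]
2.36 [-4.4 -4.8]
2.27 [-9.1 -9.2]
2.18 [-14.3 -13.1]
2.09 [-19.7 -16.6]
2.0 [-25.5 -19.6]
1.91 [-31.5 -22. ]
1.82 [-37.7 -23.9]
1.73 [-44.  -25.2]
1.64 [-50.5 -25.9]
1.55 [-57.  -26.1]
1.46 [-63.4 -25.6]
1.37 [-69.8 -24.6]
1.28 [-76.1 -23.1]
1.19 [-82.2 -20.9]
1.1 [-88.1 -18.2]
1.01 [-93.8 -15.1]
0.92 [-99.1 -11.4]
0.83 [-104.    -7.2]
0.74 [-108.6   -2.6]
0.65 [-112.8    2.3]
0.56 [-116.5    7.7]
0.47 [-119.6   13.3]
0.38 [-122.3   19.2]
0.29 [-124.5   25.3]
0.2 [-126.    31.6]
0.18 [-126.3   33. ]
```

>>> drive_tool([
  [[0.5, 0, 2.5, 45, 0], [0.5, 0, 2.5, 90, 0], [0.5, 0, 2.5, 130, 0], [0.5, 0, 2.5, 157, 0], [0.5, 0, 2.5, 157, 0], [0.3, 0, 2.5, 157, 0], [0.18, 0, 2.5, 157, 0], [0.18, 0, 2.5, 157, 0]],
], newtons=30)

```text
time_s: 13.95
tool_pos: [598.3, 169.3, 95.3]
ee_rot: [0.743, 0.669, 0.001, 0.001]
contact_force: [1.3, -0.7, -2.7]
width: 15.7
grip_force: 23.0
```

>>> drive_tool([
  [[0.16, 0, 0, 0, 0], [0.16, 0, 0, 0, 0]],
], newtons=45)

```text
time_s: 14.15
tool_pos: [598.4, 169.4, 95.2]
ee_rot: [0.743, 0.669, 0.001, 0.001]
contact_force: [1.0, -1.1, 1.2]
width: 14.7
grip_force: 43.8
```

>>> drive_tool([
  [[0.45, 0, -1, 0, 0], [0.45, 0, -1, 7, 0], [0.45, 0, -1, 8, 0], [0.45, 0, -1, 8, 0], [0.18, 0, -1, 8, 0], [0.16, 0, -1, 8, 0], [0.16, 0, -1, 8, 0]],
], newtons=40)

```text
time_s: 14.85
tool_pos: [597.5, 169.4, 85.9]
ee_rot: [0.743, 0.669, 0.001, 0.001]
contact_force: [3.5, -0.4, -0.9]
width: 16.4
grip_force: 39.5
```

>>> drive_tool([
  [[0.15, 0, -4.4, -4.8, 0], [0.15, 0, -9.1, -9.2, 0], [0.15, 0, -14.3, -13.1, 0], [0.15, 0, -19.7, -16.6, 0], [0.15, 0, -25.5, -19.6, 0], [0.15, 0, -31.5, -22, 0], [0.15, 0, -37.7, -23.9, 0], [0.15, 0, -44, -25.2, 0]],
], newtons=50)

```text
time_s: 15.65
tool_pos: [550.7, 174.2, 110.5]
ee_rot: [0.743, 0.669, -0.001, -0.001]
contact_force: [-0.4, -0.7, 1.5]
width: 15.9
grip_force: 51.4
```

```bash
cat > red.py <<'E'
from h import *
shift(world([0,203,89]))
C=[]
for n in("scene","side"):
    im=cams.grab_frame(n)[:,:,::-1]; H,S,V=cv2.split(cv2.cvtColor(np.ascontiguousarray(im),cv2.COLOR_BGR2HSV))
    bs=blobs((((H<5)|(H>175))&(S>170)&(V>80)),5); print(n,[(b[1][4],b[2].round(0)) for b in bs])
E
python3 red.py; python3 -c "
from h import *
for f in (2.45,2.18,1.73): P=world([-2-72*np.cos(f),197,70+72*np.sin(f)]);print(f,np.round(proj('scene',P)),np.round(proj('side',P)))"
```

```text
t 15.65 tcp [550.7 174.2 110.5] ychest 0.006 shift [ 0.1 -6.5 21.5] turn None F [-0.4 -0.7  1.5] w 15.9 51.395251750946045 q6 0.33
scene [(np.int32(28), array([324., 225.])), (np.int32(55), array([341., 239.]))]
side [(np.int32(101), array([191., 270.]))]
2.45 [319. 252.] [180. 261.]
2.18 [323. 246.] [185. 260.]
1.73 [332. 235.] [196. 262.]
```

>>> drive_tool([
  [[0.15, 0, -6.5, -0.7, 0], [0.15, 0, -13, -0.9, 0], [0.15, 0, -19.4, -0.4, 0], [0.15, 0, -25.8, 0.6, 0], [0.15, 0, -32.1, 2.1, 0], [0.15, 0, -38.2, 4.3, 0], [0.15, 0, -44.1, 7, 0], [0.15, 0, -49.8, 10.1, 0]],
])

```text
time_s: 16.55
tool_pos: [502.6, 178.8, 99.3]
ee_rot: [0.743, 0.67, 0.0, 0.001]
contact_force: [6.2, 0.1, -13.5]
width: 16.0
grip_force: 49.9
```

>>> drive_tool([
  [[0.15, 0, -5.3, 3.7, 0], [0.15, 0, -10.2, 7.9, 0], [0.15, 0, -14.8, 12.5, 0], [0.15, 0, -19, 17.4, 0], [0.15, 0, -22.7, 22.8, 0], [0.15, 0, -25.8, 28.4, 0], [0.15, 0, -28.5, 34.3, 0], [0.15, 0, -29.7, 37.4, 0]],
])

```text
time_s: 17.35
tool_pos: [475.4, 181.8, 63.5]
ee_rot: [0.743, 0.67, 0.002, 0.002]
contact_force: [5.5, -2.5, -6.8]
width: 15.9
grip_force: 50.5
```

```bash
python3 red.py; python3 -c "
from h import *
for f in (.5,.34,.18): P=world([-2-72*np.cos(f),197,70+72*np.sin(f)]);print(f,np.round(proj('scene',P)),np.round(proj('side',P)))"
```

```text
t 17.35 tcp [475.4 181.8  63.5] ychest 0.006 shift [  0.4  69.3 -25.2] turn None F [ 5.5 -2.5 -6.8] w 15.9 50.513949394226074 q6 0.39
scene [(np.int32(15), array([339., 216.])), (np.int32(42), array([356., 229.]))]
side [(np.int32(111), array([226., 299.]))]
0.5 [348. 223.] [229. 289.]
0.34 [348. 224.] [232. 293.]
0.18 [348. 225.] [233. 297.]
```

>>> drive_tool([
  [[0.15, 0, -0.8, 2.5, 0], [0.15, 0, -1.4, 5, 0], [0.15, 0, -2, 7.5, 0], [0.15, 0, -2.5, 9.5, 0], [0.15, 0, -2.8, 11, 0], [0.15, 0, -2.8, 11, 0]],
])

```text
time_s: 18.05
tool_pos: [472.6, 182.1, 52.9]
ee_rot: [0.743, 0.67, 0.002, 0.002]
contact_force: [4.3, -1.7, -6.0]
width: 16.1
grip_force: 50.6
```

>>> drive_tool([
  [[0.15, 0, -0.2, 1, 0], [0.15, 0, -0.3, 2, 0], [0.15, 0, -0.3, 2.5, 0], [0.15, 0, -0.3, 2.5, 0]],
])

```text
time_s: 18.45
tool_pos: [472.7, 182.3, 51.5]
ee_rot: [0.743, 0.669, 0.002, 0.002]
contact_force: [3.5, -4.3, 1.6]
width: 16.2
grip_force: 51.4
```

>>> drive_tool([
  [[0.15, 0, 0, 1, 0], [0.15, 0, 0, 2, 0], [0.15, 0, 0, 2, 0]],
])

```text
time_s: 18.75
tool_pos: [472.9, 182.5, 50.3]
ee_rot: [0.743, 0.669, 0.002, 0.002]
contact_force: [2.1, -5.0, 9.1]
width: 16.1
grip_force: 52.2
```

>>> drive_tool([
  [[0.5, 0, 0, 0, 0], [0.5, 0, 0, 0, 0], [0.5, 0, 0, 0, 0], [0.5, 0, 0, -40, 0], [0.5, 0, 0, -90, 0], [0.5, 0, 0, -140, 0], [0.5, 0, 0, -160, 0], [0.5, 0, 0, -160, 0]],
])

```text
time_s: 19.55
tool_pos: [472.5, 183.8, 211.7]
ee_rot: [0.743, 0.669, 0.004, 0.002]
contact_force: [-0.1, -0.3, -0.8]
width: 42.5
grip_force: 0.0
```

```bash
python3 - <<'E'
from h import *
shift(world([0,203,89]))
ref={n:cv2.imread(f"pics/{n}0.png") for n in("scene","side")}
C=[]
for n in("scene","side"):
    im=np.ascontiguousarray(cams.grab_frame(n)[:,:,::-1])
    for k,i in(("ref",ref[n]),("now",im)):
        H,S,V=cv2.split(cv2.cvtColor(i,cv2.COLOR_BGR2HSV)); bs=blobs((((H<5)|(H>175))&(S>170)&(V>80)),5); print(n,k,[(b[1][4],b[2].round(1)) for b in bs])
        x0,y0,x1,y1={"scene":(255,150,320,195),"side":(255,185,300,245)}[n]; m=np.zeros(V.shape,bool); m[y0:y1,x0:x1]=(V<60)[y0:y1,x0:x1]
        print("  bar",[(b[1][4],b[2].round(1)) for b in blobs(m)])
E
```

```text
t 19.55 tcp [472.5 183.8 211.7] ychest 0.006 shift [ -1.7  71.4 123.2] turn None F [-0.1 -0.3 -0.8] w 42.5 0.0 q6 0.39
scene ref [(np.int32(156), array([347.8, 224.5]))]
  bar [(np.int32(273), array([288.8, 171.2]))]
scene now [(np.int32(162), array([347.6, 224.5]))]
  bar [(np.int32(304), array([288.9, 171.2]))]
side ref [(np.int32(254), array([233.6, 296.1]))]
  bar [(np.int32(266), array([279.3, 211.6]))]
side now [(np.int32(252), array([233.6, 296.2]))]
  bar [(np.int32(352), array([276.3, 214.9])), (np.int32(38), array([256.5, 236.9]))]
```

The pull and handle are back at their starting pixels in the scene view, so the lid is shut. I'm handing in.

```bash
python3 -c "
from bench import order
print(order.job_done())"
```

```text
the job is handed in; nothing more can be done
None
```

I handed the job in at about 19.6 s, but `job_done()` returned no verdict: by force readings and camera checks the stay locked, the block is in the empty compartment, the lid came down slowly and is shut, and the gripper is clear.

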